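Screw a circuit board down in a test fixture with its fold-away crank

TASK

A circuit board is lying on the spring probes of the hand-screwed test fixture. Swing the handwheel's folding handle fully upright, then crank the wheel clockwise (seen from above) with it until the push rods have carried the board through its springs and hold it firmly on its four hard stops. Feel for the sharp rise in the crank's load and stop there: screwed down any harder, the board cracks. Leave it clamped, the handle standing up and let go, and everything else on the bench where it is.

Things in the scene. Friction and masses are not known exactly. Their poses are not given: they have to be found in the camera images.
- fixture: The test fixture, fixed to the bench: grey case 220 x 260 x 60 mm (x, y, z) with an aluminium deck, two steel columns at y = +-108 mm and on them a crossbeam 52 x 252 mm, its top 218 mm above the bench. The handwheel is on top; nothing stands above it. Origin: centre of the underside; z up, -x is the front. The loose board is a green one, 110 x 130 x 2.4 mm, 100 to 210 g.
- board_rest (a point): Middle of the board's underside as it lies at the start, on spring probes between black guides, 82 mm above the bench (4 mm above the stops). The probes push back with 13 N as soon as the board moves, 23 N when it is down on the stops; from there all is hard: the thrust climbs by about 45 N per mm of screw travel (170 N per rad of the wheel).
- stops: Four fixed steel posts, 10 mm across, at x = +-45, y = +-55 mm of the fixture, tops 78 mm above the bench; the board must be pressed down on them. 20 to 40 N on all four together (a ram thrust of 45 to 65 N) is a proper clamping; a thrust over 90 N cracks the board. Origin and axes as fixture.
- ram: Aluminium crosshead sliding down the columns (origin and axes as fixture when right up). Under it a clear plate carries four white push rods over the board. How far the plate is screwed out is set by hand and locked: it differs by 8 mm from job to job and is not measured, so the ram's height does not tell when the rods touch or seat the board. That takes 1.5 to 5 rad of the wheel.
- wheel_top (a point): Centre of the handwheel's flat top, on its upright axis, 245 mm above the bench. An aluminium disc 130 mm across, 12 mm thick. Clockwise from above drives the ram down, 24 mm a turn (3.82 mm per rad), anticlockwise up; it stays where it is left. Its angle is not measured; the hinge's place around the axis shows it.
- screw_bearing (a point): On the wheel's axis at the crossbeam's top, 218 mm up. Load felt: friction takes about 0.24 N m to turn down unloaded (4 to 5 N at the handle, 52 mm out); each 10 N of thrust adds 0.038 N m (0.73 N at the handle). Above the unloaded force the handle needs 1 to 2 N more on the springs, 3.3 to 4.8 N more at a proper clamping, 6.6 N more when the board cracks.
- handle_hinge (a point): Hinge of the folding handle between two steel ears (18 mm radially, 24 mm wide, tops 10 mm above the hinge) near the wheel's rim: 52 mm from the wheel's axis, 15 mm above its top face. The hinge pin is level and tangential to the wheel.
- handle_end (a point): Centre of the handle's free end, 70 mm from the hinge. The handle is a straight black round grip, 18.5 mm across, from 14 to 70 mm from the hinge, turning freely about its own length. Folded it lies level across the wheel, its end 18 mm past the wheel's axis, 5 mm free beneath it; upright, its end is 330 mm above the bench.
- handle (a joint): Fold angle of the handle, rad: 0 lying folded across the wheel (starts at 0 to 0.12), 1.571 upright against a firm stop. It swings up from the wheel's middle and outward; a stiff hinge (0.05 N m, about 1 N at the grip) keeps it where it is left.
- tweezers: Bystander: dark steel tweezers 126 x 10 x 6 mm lying on the fixture's deck along its front edge. Origin: centre of the underside, x along them.
- spool_a: Bystander: solder spool, 60 mm across, 52 mm high, upright on the bench close to the fixture's left (+y) side. Origin: centre of the underside.
- spool_b: Bystander: solder spool, 60 mm across, 64 mm high, upright farther to the left. Origin: centre of the underside.
- cutters: Bystander: side cutters with blue grips, 120 x 45 x 11 mm, lying by the fixture's right (-y) side. Origin: centre of the underside.
- screwdriver: Bystander: small screwdriver with an orange handle, 170 mm long, lying to the right of the fixture. Origin: on its axis below, x along it to the tip.
- tray: Bystander: grey divided parts tray, 140 x 200 x 35 mm, on the right. Origin: centre of the underside.
- spare_board: Bystander: a second circuit board, 110 x 130 mm and 25 mm high with its parts, lying on the left. Origin: centre of the underside.
- steel_cup: Bystander: steel cup, 72 mm across, 85 mm high, on the left. Origin: centre of the underside.

How it is judged:
By the outcome, as a careful person would: the job done as asked, in the order asked, and still so for the second after the job is handed in, with the robot touching nothing.
It also fails if it takes over 72 s, if anything falls off the work surface, if the arm or the gripper's body presses on something with over 40 N, if the wrist force passes 120 N, or if a joint passes its speed limit or range.

ROBOT

A 6-joint arm with a two-finger parallel gripper is mounted at the origin on the work surface. World frame = base frame: x ahead of the robot, y to its left, z up, the work surface at z = 0. Lengths are in m, angles in rad, forces in N, time in s.
With the tool pointing down it reaches from about 0.225 to 0.875 m from the base axis. Payload 3.4 kg.
Tool frame: the origin (TCP) lies at the very end of the fingers, on their centre line; the grasp point (between the pads) lies behind it (manip.grasp_offset is the z of the grasp point in the tool frame, in m); z points along the fingers, y is the line along which they close (so a half turn about z gives the same grasp; the last joint's range is limited). The gripper opens to 85 mm and grips with 20 to 120 N. Pads are 22 mm wide; open, the fingers measure 114 mm over their backs; the gripper's body (76 mm by 85 mm) begins 54 mm behind the grasp point. The pads swing forward as they close: fully open they stand 13 mm farther back than shut.
Start: joints at [-0.121, 0.276, 1.505, -0, 1.361, -0.121], TCP at [0.575, -0, 0.231] pointing down, gripper open.
Joint ranges: [-2.89, 2.89], [-0.75, 2.08], [0.22, 2.7], [-1.18, 4.32], [0.11, 2.71], [-2.7, 2.7]. Speed limits (rad/s): [2.57, 2.57, 3.14, 3.14, 3.14, 3.14].

INTERFACE

Orientations are given as a unit quaternion [w, x, y, z].
In Python, from rig import manip gives the robot as it stands.
- The arm moves only by the shell command python3 -m pendant 'ROWS' [FORCE]. ROWS is JSON, a list of rows, each an object of numbers: "dx", "dy", "dz": the shift along the tool's x, y, z in m; "rx", "ry", "rz": the turn, a rotation vector about the tool's x, y, z in degrees; "hand": the finger opening in m, from 0 to 0.0854. In form: [{"dx": .., "dy": .., "dz": .., "rx": .., "ry": .., "rz": .., "hand": ..}, ...]. A call has 1 to 12 rows; each row shifts and turns the commanded pose from where the row before left it, along the tool's axes as they then stand; what a row does not reach is not made up. A row lasts 1/12 s, in which the tool goes at most 41.7 mm and 7.16 degrees, less where a joint would pass 70% of its speed; a pose out of reach is approached as far as the arm can. A call is refused whole if a number of a shift passes 0.0417 or a number of a turn 7.16, either way. A call with a gripper value outside its range is refused whole. The fingers move at their own pace and stop on an object; FORCE is the grip in N (left out, the last holds). Time passes only in rows, so rows that do not move let the fingers close. It gives the time, the measured TCP pose, the force, the opening and the grip force at its end, in the units of the state.
- manip.get_state(): the state, without advancing time (a new reading comes with each control period).
- manip.get_image(name): name is "scene" or "side" or "wrist"; returns a dict with "frame" (420x560x3 uint8, red, green, blue), "fx", "fy", "cx", "cy" (pixels), "position" and "attitude" of the camera in the world; the wrist camera has in their place "mount" (4x4, takes a point from camera to tool coordinates, whose origin is the TCP and whose axes are the flange's). Camera axes: x right, y up, looking along -z (the intrinsics and any distortion apply to the point x, -y, -z); pixel columns grow to the right and rows downward; lengths in m; the calibration is good to about 2 mm. A picture is of the moment at which its call begins: read the wrist's pose just before it. There is no depth.
- manip.sign_off(): hands the job in; it is judged then, once.
The state is a dict: "clock": time; "qpos": joint angles; "qd": joint speeds; "effort": joint torques, N m; "position": TCP position; "ee_rot": TCP orientation; "contact_force": force on the tool from outside, world axes, zero at the start; "moment": the same for the moment, N m; "width": finger opening in m; "gripper_force": force on a finger pad.
Only numpy, scipy, OpenCV 4.12 (cv2) and the standard library are available. Lean on these libraries where they do the work, as an engineer would, in place of code of your own. Each camera call takes 0.05 s, during which the arm holds its last target. There are 200 camera calls.

## Working session

There is one attempt and no reset: what is moved stays moved. The work goes in short steps, Python scripts to look and compute and a shell command to move; the robot and the scene stay as the last step left them, time stands still between calls to the robot, and variables do not carry over. Pictures are saved under pics/ and viewed, at most 10 in all, crops included, and the job is handed in when it is done.

```bash
ls; mkdir -p pics; python3 - <<'E'
from rig import manip
import cv2,json
print(manip.grasp_offset); print(manip.get_state())
for n in("scene","side"):
    d=manip.get_image(n); cv2.imwrite(f"pics/{n}0.png",d["frame"][:,:,::-1])
    print({k:(v if k!="frame" else 0) for k,v in d.items()})
E
```

```text
pics
-0.0187
{'clock': 0.0, 'qpos': array([-1.21000693e-01,  2.75475859e-01,  1.50437601e+00,  2.26727968e-05,
        1.36055019e+00, -1.20989332e-01]), 'qd': array([-0.00097439, -0.00027825, -0.00060595, -0.0017964 ,  0.00128078,
       -0.00159467]), 'effort': array([-1.24192765e-02, -3.89313805e+01, -2.28982008e+01, -1.30261647e-02,
        4.67865646e-02,  9.45901920e-04]), 'position': array([ 5.75313985e-01, -3.58247022e-05,  2.31779585e-01]), 'ee_rot': array([4.61833766e-04, 7.07112341e-01, 7.07100971e-01, 3.75785109e-04]), 'contact_force': array([ 0.77274232, -0.36246408,  0.40497135]), 'moment': array([ 0.03764096, -0.00631826, -0.04451438]), 'gripper_force': 2.171049816870436, 'width': 0.08522232047881945}
{'frame': 0, 'fx': 435.70314862160467, 'fy': 435.70314862160467, 'cx': 279.9170690404225, 'cy': 204.87939090875977, 'position': array([ 0.25909323, -0.15220562,  1.28981495]), 'attitude': array([ 0.8513581 ,  0.13578138, -0.07759529, -0.50073124])}
{'frame': 0, 'fx': 402.9200537180279, 'fy': 402.9200537180279, 'cx': 276.4020409786441, 'cy': 206.93224003696542, 'position': array([ 0.52371786, -0.86600162,  0.74139828]), 'attitude': array([ 0.87840072,  0.4761941 , -0.02580035, -0.03139594])}
```

View pics/scene0.png

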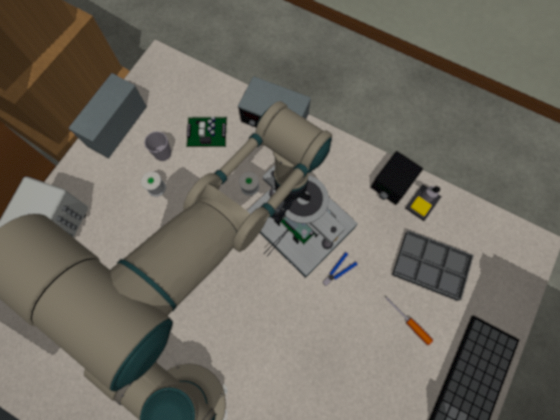

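View pics/side0.png

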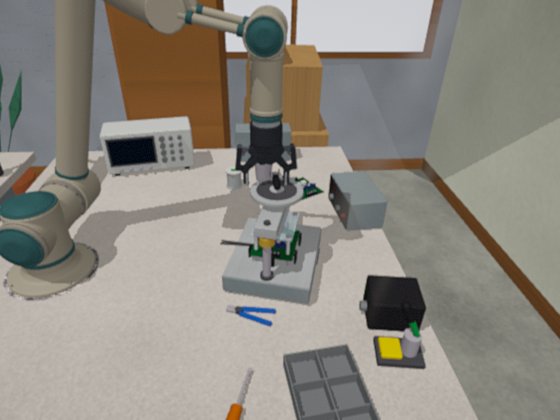

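The scene view shows the wheel near (305,200), the side view shows it near (277,191), with the gripper beside or behind it. Next I'll enlarge both views and triangulate.

```bash
cat > h.py <<'E'
import numpy as np,cv2
from scipy.spatial.transform import Rotation as R
from rig import manip
def cam(d,st=None):
    if "mount" in d:
        T=np.eye(4);T[:3,:3]=rot(st["ee_rot"]);T[:3,3]=st["position"];T=T@d["mount"];return T[:3,:3],T[:3,3]
    return rot(d["attitude"]),np.array(d["position"])
def rot(q): return R.from_quat(np.r_[q[1:],q[0]]).as_matrix()
def ray(d,uv,st=None):
    A,p=cam(d,st); v=A@np.array([(uv[0]-d["cx"])/d["fx"],-(uv[1]-d["cy"])/d["fy"],-1]);return p,v/np.linalg.norm(v)
def tri(*rs):
    M=sum(np.eye(3)-np.outer(v,v) for p,v in rs);b=sum((np.eye(3)-np.outer(v,v))@p for p,v in rs);return np.linalg.solve(M,b)
def onz(r,z): p,v=r; return p+v*(z-p[2])/v[2]
def proj(d,X,st=None):
    A,p=cam(d,st);c=A.T@(np.asarray(X)-p);return d["cx"]+d["fx"]*c[0]/-c[2],d["cy"]-d["fy"]*c[1]/-c[2]
E
python3 - <<'E'
from h import *
a=manip.get_image("scene");b=manip.get_image("side")
X=tri(ray(a,(305,200)),ray(b,(277,191)));print(X, proj(a,X),proj(b,X))
w=manip.get_image("wrist");print(w["mount"],[w[k] for k in("fx","fy","cx","cy")])
c1=cv2.resize(a["frame"][150:290,235:375],(400,400),interpolation=3);c2=cv2.resize(b["frame"][140:280,210:350],(400,400),interpolation=3)
cv2.imwrite("pics/c1.png",np.hstack([c1,c2])[:,:,::-1])
cv2.imwrite("pics/w0.png",w["frame"][:,:,::-1])
E
```

```text
[ 0.59817452 -0.03224912  0.24237451] (np.float64(305.2185314483573), np.float64(199.45022516458974)) (np.float64(276.4184154266127), np.float64(191.2173561039596))
[[ 2.02264199e-04  9.58730879e-01  2.84315073e-01  7.17500229e-02]
 [ 9.99999606e-01  5.19030123e-05 -8.86429052e-04 -2.15655392e-04]
 [-8.64603713e-04  2.84315140e-01 -9.58730491e-01 -1.42508914e-01]
 [ 0.00000000e+00  0.00000000e+00  0.00000000e+00  1.00000000e+00]] [354.69104438962796, 354.69104438962796, 291.0207070889453, 205.02642350713643]
```

View pics/c1.png

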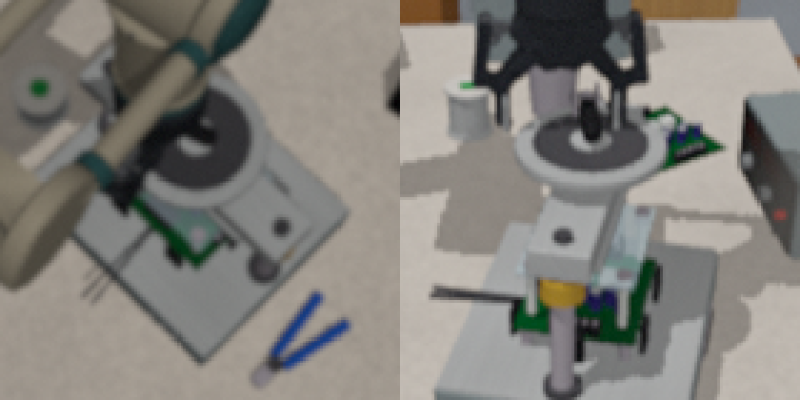

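View pics/w0.png

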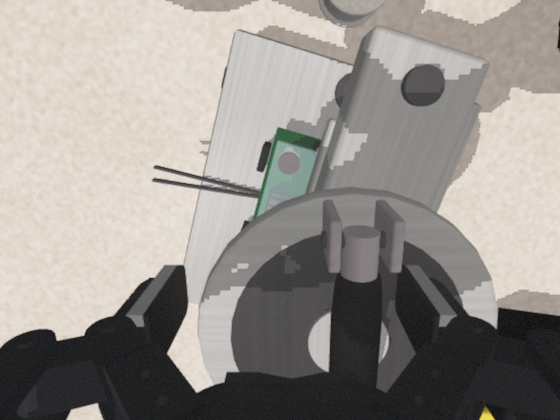

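The wrist view shows the hub at about (350,340), the hinge pin at about (361,240) between the ears, and the handle folded towards the image bottom. The hinge therefore lies on the wheel's +y side.

```bash
python3 - <<'E'
from h import *
s=manip.get_state();w=manip.get_image("wrist");a=manip.get_image("scene");b=manip.get_image("side")
print(s["position"])
for n,uv,z in(("hub",(349,341),.245),("L",(198,320),.245),("R",(498,320),.245),("top",(348,188),.245),("hinge",(361,232),.26),("ears",(363,203),.27),("gripbot",(356,376),.26)):
    print(n,onz(ray(w,uv,s),z))
# precise hub from side crop: (590,137)/400*140
print("hub tri",tri(ray(w,(349,341),s),ray(b,(210+192*.35,140+137*.35))),tri(ray(w,(349,341),s),ray(b,(210+192*.35,140+137*.35)),ray(a,(235+200*.35,150+142*.35))))
for X in([.598,-.032,.245],[.598,.02,.26]):print(proj(w,X,s),proj(b,X),proj(a,X))
E
```

```text
[ 5.75338643e-01 -3.73380588e-05  2.31777847e-01]
hub [ 0.60012046 -0.02750108  0.245     ]
L [ 0.5361332  -0.01702346  0.245     ]
R [ 0.66241997 -0.01717581  0.245     ]
top [0.59659167 0.04002567 0.245     ]
hinge [0.59926902 0.0281373  0.26      ]
ears [0.59722036 0.04143034 0.27      ]
gripbot [ 0.60070293 -0.03215358  0.26      ]
hub tri [ 0.60008732 -0.02564107  0.24749394] [ 0.59891973 -0.02921269  0.24648672]
(np.float64(343.61612632145005), np.float64(349.83912431728504)) (np.float64(276.3549243732827), np.float64(190.23167236885268)) (np.float64(305.1524962473395), np.float64(199.12942093070993))
(np.float64(356.07345829766547), np.float64(253.75749594220002)) (np.float64(274.7915408842887), np.float64(174.46876003825832)) (np.float64(287.2255676083586), np.float64(187.7185385615013))
```

The wheel centre is at about (0.599, -0.027) and the hinge at about (0.599, 0.026, 0.26), with the handle pointing towards -y. I'll lift, move over the grip, and look once more for parallax.

```bash
python3 -m pendant '[{"dz":-0.035},{"dz":-0.035},{"dx":-0.02,"dy":0.02,"hand":0.045},{"dx":-0.004,"dy":0.0035},{},{}]' 20; python3 - <<'E'
from h import *
s=manip.get_state();w=manip.get_image("wrist");print(s["position"],s["contact_force"])
cv2.imwrite("pics/w1.png",w["frame"][:,:,::-1])
for X in([.599,-.027,.245],[.599,.0255,.26],[.599,-.045,.26],[.599,.038,.245]):print(proj(w,X,s))
E
```

```text
[ 5.75325794e-01 -3.06368535e-05  2.31784302e-01] [-0.46300072 -0.14263554  1.96798452]
(np.float64(346.4684042285062), np.float64(340.01447953362754))
(np.float64(359.82471032213596), np.float64(239.1524599581642))
(np.float64(350.13021147622555), np.float64(402.22167104292714))
(np.float64(354.17553020717605), np.float64(193.24120625638528))invalid input
```

View pics/w1.png

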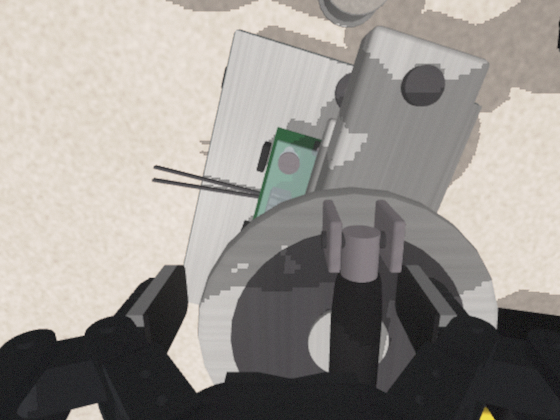

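The picture is unchanged from before. The call was refused, probably because of the empty rows, so I'll send explicit zeros.

```bash
python3 -m pendant '[{"dz":-0.035},{"dz":-0.035},{"dx":-0.02,"dy":0.02,"hand":0.045},{"dx":-0.004,"dy":0.0035},{"dz":0},{"dz":0}]' 20; python3 - <<'E'
from h import *
s=manip.get_state();w=manip.get_image("wrist");print(s["position"],s["contact_force"])
cv2.imwrite("pics/w2.png",w["frame"][:,:,::-1])
for X in([.599,-.027,.245],[.599,.0255,.26],[.599,-.045,.26],[.599,.038,.245]):print(proj(w,X,s))
E
```

```text
[ 5.75321911e-01 -2.70994635e-05  2.31766388e-01] [-0.75852106 -0.35394901  2.26676004]
(np.float64(346.4834116937666), np.float64(340.05017870999836))
(np.float64(359.8402131335723), np.float64(239.17967072720245))
(np.float64(350.14550521582447), np.float64(402.2677266373921))
(np.float64(354.1905341641983), np.float64(193.26098756673278))invalid input
```

View pics/w2.png

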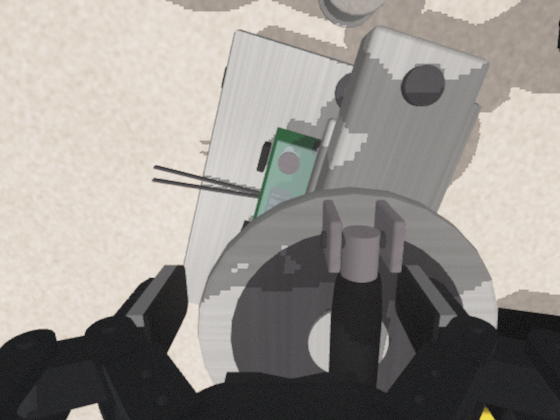

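Refused again, so the picture is still the same. I'll give every key in each row.

```bash
python3 -m pendant '[{"dx":0,"dy":0,"dz":-0.035,"rx":0,"ry":0,"rz":0,"hand":0.085}]' 20
```

```text
clock: 0.58
position: [0.5705, 0.0005, 0.2594]
ee_rot: [-0.006, 0.707, 0.707, -0.005]
contact_force: [0.4, 0.7, -5.5]
width: 0.0849
gripper_force: 0.0
```

```bash
python3 -m pendant '[{"dx":0,"dy":0,"dz":-0.035,"rx":0,"ry":0,"rz":0,"hand":0.085},{"dx":-0.024,"dy":0.0235,"dz":0,"rx":0,"ry":0,"rz":0,"hand":0.045},{"dx":0,"dy":0,"dz":0,"rx":0,"ry":0,"rz":0,"hand":0.045},{"dx":0,"dy":0,"dz":0,"rx":0,"ry":0,"rz":0,"hand":0.045},{"dx":0,"dy":0,"dz":0,"rx":0,"ry":0,"rz":0,"hand":0.045}]' 20; python3 - <<'E'
from h import *
s=manip.get_state();w=manip.get_image("wrist");print(s["position"],s["contact_force"],s["width"])
cv2.imwrite("pics/w3.png",w["frame"][:,:,::-1])
for X in([.599,-.027,.245],[.599,.0255,.26],[.599,-.045,.26],[.599,.038,.245]):print(proj(w,X,s))
E
```

```text
clock: 1.0
position: [0.5974, -0.0238, 0.2992]
ee_rot: [-0.002, 0.707, 0.707, -0.001]
contact_force: [0.5, 0.1, -4.6]
width: 0.045
gripper_force: 0.0
[ 0.59738816 -0.02383676  0.29922745] [ 0.54569263  0.07285671 -4.64696938] 0.04500086846176328
(np.float64(294.221245380087), np.float64(231.96504454916618))
(np.float64(294.6035225372772), np.float64(145.82210197102344))
(np.float64(294.27713290280263), np.float64(271.2415141444144))
(np.float64(294.4997581757451), np.float64(119.10118712111075))
```

View pics/w3.png

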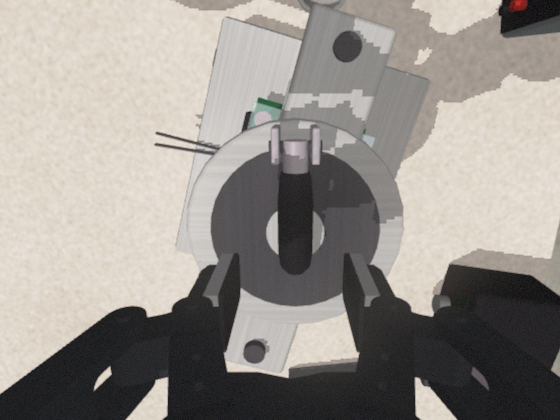

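The handle lies straight along -y at column 295: the hinge is at (296,147), the end at (295,275), and the wheel is centred at (295,231). This matches my estimate to within 1 mm. Next I descend and grip.

```bash
python3 -m pendant '[{"dx":0,"dy":0.0015,"dz":0.027,"rx":0,"ry":0,"rz":0,"hand":0.045},{"dx":0,"dy":0,"dz":0.02,"rx":0,"ry":0,"rz":0,"hand":0.045},{"dx":0,"dy":0,"dz":0,"rx":0,"ry":0,"rz":0,"hand":0.045},{"dx":0,"dy":0,"dz":0,"rx":0,"ry":0,"rz":0,"hand":0.01},{"dx":0,"dy":0,"dz":0,"rx":0,"ry":0,"rz":0,"hand":0.01},{"dx":0,"dy":0,"dz":0,"rx":0,"ry":0,"rz":0,"hand":0.01},{"dx":0,"dy":0,"dz":0,"rx":0,"ry":0,"rz":0,"hand":0.01},{"dx":0,"dy":0,"dz":0,"rx":0,"ry":0,"rz":0,"hand":0.01}]' 25
```

```text
clock: 1.72
position: [0.5996, -0.0238, 0.2553]
ee_rot: [0.0, 0.707, 0.707, 0.0]
contact_force: [-2.1, 1.1, -3.8]
width: 0.0172
gripper_force: 26.7
```

```bash
python3 -m pendant '[{"dx":0.001,"dy":0,"dz":-0.0073,"rx":0,"ry":0,"rz":0,"hand":0.01},{"dx":0.0021,"dy":0,"dz":-0.0071,"rx":0,"ry":0,"rz":0,"hand":0.01},{"dx":0.0031,"dy":0,"dz":-0.0067,"rx":0,"ry":0,"rz":0,"hand":0.01},{"dx":0.0041,"dy":0,"dz":-0.0062,"rx":0,"ry":0,"rz":0,"hand":0.01},{"dx":0.005,"dy":0,"dz":-0.0055,"rx":0,"ry":0,"rz":0,"hand":0.01},{"dx":0,"dy":0,"dz":0,"rx":0,"ry":0,"rz":0,"hand":0.01}]' 25; python3 - <<'E'
from h import *
w=manip.get_image("side");cv2.imwrite("pics/s1.png",cv2.resize(w["frame"][100:280,170:390],(733,600),interpolation=3)[:,:,::-1])
print(manip.get_state())
E
```

```text
clock: 2.22
position: [0.5998, -0.0078, 0.2888]
ee_rot: [0.0, 0.707, 0.707, 0.0]
contact_force: [-3.8, 0.8, -6.6]
width: 0.0171
gripper_force: 24.7
{'clock': 2.2667, 'qpos': array([-1.29498012e-01,  2.88701310e-01,  1.34706386e+00, -1.20908400e-04,
        1.50523934e+00, -1.30306290e-01]), 'qd': array([-0.0080059 ,  0.00311866,  0.01474733, -0.00412314, -0.01569806,
       -0.00345468]), 'effort': array([ 2.41422141e-01, -4.38021111e+01, -2.81536943e+01,  3.20688486e-01,
       -1.38738323e+00,  1.73315703e-02]), 'position': array([ 0.59975272, -0.00816221,  0.28832786]), 'ee_rot': array([2.69894726e-04, 7.06818133e-01, 7.07395248e-01, 1.31428672e-04]), 'contact_force': array([-2.47691405, -0.98478498, -4.30723334]), 'moment': array([-0.09536148,  0.79347836,  0.0753441 ]), 'gripper_force': 24.692097008228302, 'width': 0.0167871449868563}
```

View pics/s1.png

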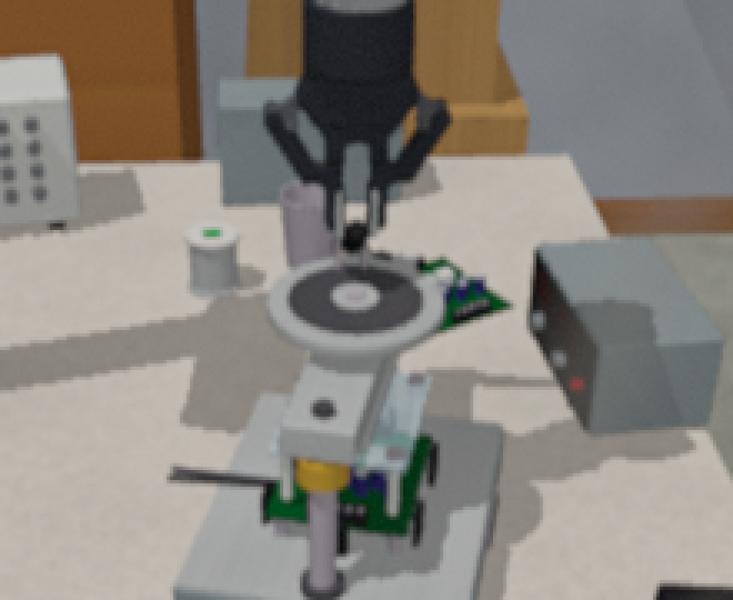

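The handle is partly raised, with its end at about (355,235) in the crop, near the fingertips. I'll check which fold angle that corresponds to.

```bash
python3 - <<'E'
from h import *
w=manip.get_image("side");s=manip.get_state();print(s["position"])
for t in np.arange(0,1.6,.2):
    X=[.599,.0255-.07*np.cos(t),.26+.07*np.sin(t)];u=np.array(proj(w,X));print(round(t,1),(u-[170,100])*3.333)
print((np.array(proj(w,s["position"]))-[170,100])*3.333,(np.array(proj(w,[.599,-.027,.245]))-[170,100])*3.333)
E
```

```text
[ 0.59973973 -0.00838811  0.28799575]
0.0 [357.60950579 291.49995186]
0.2 [357.77597201 273.46392005]
0.4 [357.61318937 254.00146329]
0.6 [357.12508722 234.03870031]
0.8 [356.33426794 214.54385867]
1.0 [355.28055363 196.4567869 ]
1.2 [354.01782629 180.62159541]
1.4 [352.60964289 167.73150833]
[355.19365978 232.69484449] [355.30386576 297.1993019 ]
```

The fold is only about 0.58: the handle's axis sits about 6 mm below the fingertips, so it is slipping. I'll open, go 25 mm lower and regrip.

```bash
python3 -m pendant '[{"dx":0,"dy":0,"dz":0,"rx":0,"ry":0,"rz":0,"hand":0.04},{"dx":0,"dy":0,"dz":0,"rx":0,"ry":0,"rz":0,"hand":0.04},{"dx":0,"dy":0,"dz":0.012,"rx":0,"ry":0,"rz":0,"hand":0.04},{"dx":0,"dy":0,"dz":0.012,"rx":0,"ry":0,"rz":0,"hand":0.04},{"dx":0,"dy":0,"dz":0,"rx":0,"ry":0,"rz":0,"hand":0.04},{"dx":0,"dy":0,"dz":0,"rx":0,"ry":0,"rz":0,"hand":0.01},{"dx":0,"dy":0,"dz":0,"rx":0,"ry":0,"rz":0,"hand":0.01},{"dx":0,"dy":0,"dz":0,"rx":0,"ry":0,"rz":0,"hand":0.01},{"dx":0,"dy":0,"dz":0,"rx":0,"ry":0,"rz":0,"hand":0.01}]' 25
```

```text
clock: 3.07
position: [0.5998, -0.009, 0.2639]
ee_rot: [0.0, 0.707, 0.707, -0.0]
contact_force: [-3.3, -1.3, -3.0]
width: 0.0177
gripper_force: 25.6
```

```bash
python3 -m pendant '[{"dx":0.0042,"dy":0,"dz":-0.0053,"rx":0,"ry":0,"rz":0,"hand":0.01},{"dx":0.005,"dy":0,"dz":-0.0046,"rx":0,"ry":0,"rz":0,"hand":0.01},{"dx":0.0057,"dy":0,"dz":-0.0037,"rx":0,"ry":0,"rz":0,"hand":0.01},{"dx":0.0062,"dy":0,"dz":-0.0027,"rx":0,"ry":0,"rz":0,"hand":0.01},{"dx":0.0066,"dy":0,"dz":-0.0017,"rx":0,"ry":0,"rz":0,"hand":0.01},{"dx":0.0068,"dy":0,"dz":-0.0006,"rx":0,"ry":0,"rz":0,"hand":0.01},{"dx":0.001,"dy":0,"dz":0,"rx":0,"ry":0,"rz":0,"hand":0.01},{"dx":0,"dy":0,"dz":0,"rx":0,"ry":0,"rz":0,"hand":0.01},{"dx":0,"dy":0,"dz":0,"rx":0,"ry":0,"rz":0,"hand":0.01}]' 25
```

```text
clock: 3.82
position: [0.5997, 0.0254, 0.2824]
ee_rot: [0.001, 0.707, 0.707, -0.002]
contact_force: [-2.2, -6.4, -6.5]
width: 0.0178
gripper_force: 27.4
```

```bash
python3 -m pendant '[{"dx":0.0015,"dy":0,"dz":0,"rx":0,"ry":0,"rz":0,"hand":0.01},{"dx":0.0,"dy":0,"dz":0,"rx":0,"ry":0,"rz":0,"hand":0.01},{"dx":0,"dy":0,"dz":0,"rx":0,"ry":0,"rz":0,"hand":0.01}]' 25;  python3 - <<'E'
from h import *
w=manip.get_image("side");cv2.imwrite("pics/s2.png",cv2.resize(w["frame"][100:240,190:370],(771,600),interpolation=3)[:,:,::-1])
for X in([.599,.0255,.33],[.599,.0255,.26]):print((np.array(proj(w,X))-[190,100])*4.285)
E
```

```text
clock: 4.07
position: [0.5996, 0.0262, 0.2824]
ee_rot: [0.002, 0.707, 0.707, -0.002]
contact_force: [-1.9, -8.0, -5.4]
width: 0.0177
gripper_force: 27.5
[365.99703239 204.98254575]
[364.3154276  314.58087462]
```

View pics/s2.png

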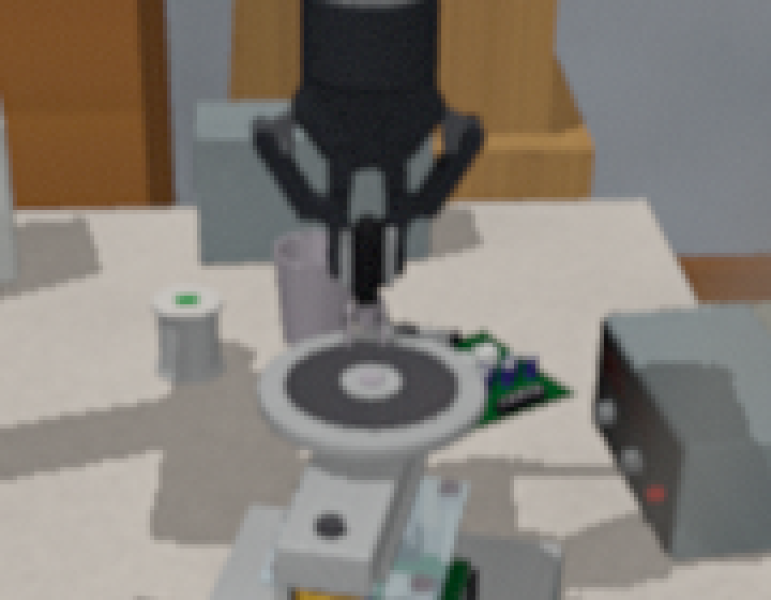

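The handle stands upright in the fingers: grip at (367,260), hinge ears at (367,325). Next comes the table for the crank arc.

```bash
python3 - <<'E'
import numpy as np
R=.0525
for s in(.1,.05):
    a=np.arange(0,5.6,s)
    if s==.05:a=a[a>=1]
    print(s,[f"{x:.2f}:{1e3*R*(np.cos(x+s)-np.cos(x)):.1f},{1e3*R*(np.sin(x+s)-np.sin(x)):.1f}" for x in a])
E
```

```text
0.1 ['0.00:-0.3,5.2', '0.10:-0.8,5.2', '0.20:-1.3,5.1', '0.30:-1.8,4.9', '0.40:-2.3,4.7', '0.50:-2.7,4.5', '0.60:-3.2,4.2', '0.70:-3.6,3.8', '0.80:-3.9,3.5', '0.90:-4.3,3.1', '1.00:-4.6,2.6', '1.10:-4.8,2.1', '1.20:-5.0,1.7', '1.30:-5.1,1.1', '1.40:-5.2,0.6', '1.50:-5.2,0.1', '1.60:-5.2,-0.4', '1.70:-5.2,-0.9', '1.80:-5.0,-1.4', '1.90:-4.9,-1.9', '2.00:-4.7,-2.4', '2.10:-4.4,-2.9', '2.20:-4.1,-3.3', '2.30:-3.7,-3.7', '2.40:-3.3,-4.0', '2.50:-2.9,-4.4', '2.60:-2.5,-4.6', '2.70:-2.0,-4.9', '2.80:-1.5,-5.0', '2.90:-1.0,-5.2', '3.00:-0.5,-5.2', '3.10:0.0,-5.2', '3.20:0.6,-5.2', '3.30:1.1,-5.1', '3.40:1.6,-5.0', '3.50:2.1,-4.8', '3.60:2.6,-4.6', '3.70:3.0,-4.3', '3.80:3.4,-4.0', '3.90:3.8,-3.6', '4.00:4.1,-3.2', '4.10:4.4,-2.8', '4.20:4.7,-2.3', '4.30:4.9,-1.9', '4.40:5.1,-1.4', '4.50:5.2,-0.8', '4.60:5.2,-0.3', '4.70:5.2,0.2', '4.80:5.2,0.7', '4.90:5.1,1.2', '5.00:5.0,1.7', '5.10:4.8,2.2', '5.20:4.5,2.7', '5.30:4.2,3.1', '5.40:3.9,3.5', '5.50:3.5,3.9']
0.05 ['1.00:-2.2,1.4', '1.05:-2.3,1.2', '1.10:-2.4,1.1', '1.15:-2.4,1.0', '1.20:-2.5,0.9', '1.25:-2.5,0.8', '1.30:-2.5,0.6', '1.35:-2.6,0
[... 746 characters left out ...]
.5', '3.50:1.0,-2.4', '3.55:1.1,-2.4', '3.60:1.2,-2.3', '3.65:1.3,-2.3', '3.70:1.4,-2.2', '3.75:1.6,-2.1', '3.80:1.7,-2.0', '3.85:1.8,-1.9', '3.90:1.9,-1.9', '3.95:1.9,-1.8', '4.00:2.0,-1.7', '4.05:2.1,-1.6', '4.10:2.2,-1.5', '4.15:2.3,-1.3', '4.20:2.3,-1.2', '4.25:2.4,-1.1', '4.30:2.4,-1.0', '4.35:2.5,-0.9', '4.40:2.5,-0.7', '4.45:2.6,-0.6', '4.50:2.6,-0.5', '4.55:2.6,-0.4', '4.60:2.6,-0.2', '4.65:2.6,-0.1', '4.70:2.6,0.0', '4.75:2.6,0.2', '4.80:2.6,0.3', '4.85:2.6,0.4', '4.90:2.6,0.6', '4.95:2.5,0.7', '5.00:2.5,0.8', '5.05:2.5,0.9', '5.10:2.4,1.1', '5.15:2.3,1.2', '5.20:2.3,1.3', '5.25:2.2,1.4', '5.30:2.1,1.5', '5.35:2.1,1.6', '5.40:2.0,1.7', '5.45:1.9,1.8', '5.50:1.8,1.9', '5.55:1.7,2.0']
```

```bash
python3 -m pendant '[{"dx":0,"dy":0,"dz":0,"rx":0,"ry":0,"rz":0,"hand":0.01},{"dx":-0.0003,"dy":0.0052,"dz":0,"rx":0,"ry":0,"rz":0,"hand":0.01},{"dx":-0.0008,"dy":0.0052,"dz":0,"rx":0,"ry":0,"rz":0,"hand":0.01},{"dx":-0.0013,"dy":0.0051,"dz":0,"rx":0,"ry":0,"rz":0,"hand":0.01},{"dx":-0.0018,"dy":0.0049,"dz":0,"rx":0,"ry":0,"rz":0,"hand":0.01}]' 50; python3 -m pendant '[{"dx":-0.0023,"dy":0.0047,"dz":0,"rx":0,"ry":0,"rz":0,"hand":0.01},{"dx":-0.0027,"dy":0.0045,"dz":0,"rx":0,"ry":0,"rz":0,"hand":0.01},{"dx":-0.0032,"dy":0.0042,"dz":0,"rx":0,"ry":0,"rz":0,"hand":0.01},{"dx":-0.0036,"dy":0.0038,"dz":0,"rx":0,"ry":0,"rz":0,"hand":0.01}]'
```

```text
clock: 4.53
position: [0.6177, 0.023, 0.2825]
ee_rot: [-0.001, 0.707, 0.707, -0.003]
contact_force: [-10.5, -4.1, -3.0]
width: 0.0173
gripper_force: 50.8
clock: 4.87
position: [0.6368, 0.0149, 0.2824]
ee_rot: [-0.002, 0.707, 0.708, 0.001]
contact_force: [-1.2, 4.3, -8.4]
width: 0.0168
gripper_force: 52.1
```

```bash
python3 -m pendant '[{"dx":-0.0039,"dy":0.0035,"dz":0,"rx":0,"ry":0,"rz":0,"hand":0.01},{"dx":-0.0043,"dy":0.0031,"dz":0,"rx":0,"ry":0,"rz":0,"hand":0.01}]';python3 -m pendant '[{"dx":-0.0046,"dy":0.0026,"dz":0,"rx":0,"ry":0,"rz":0,"hand":0.01},{"dx":-0.0048,"dy":0.0021,"dz":0,"rx":0,"ry":0,"rz":0,"hand":0.01}]'; python3 -m pendant '[{"dx":-0.005,"dy":0.0017,"dz":0,"rx":0,"ry":0,"rz":0,"hand":0.01}]'; python3 -m pendant '[{"dx":0,"dy":0.0,"dz":0,"rx":0,"ry":0,"rz":0,"hand":0.01},{"dx":0,"dy":0.0,"dz":0,"rx":0,"ry":0,"rz":0,"hand":0.01}]'
```

```text
clock: 5.03
position: [0.6436, 0.0069, 0.2823]
ee_rot: [-0.002, 0.707, 0.708, 0.001]
contact_force: [-1.3, 2.9, -7.9]
width: 0.0172
gripper_force: 51.6
clock: 5.2
position: [0.6483, -0.0026, 0.2823]
ee_rot: [-0.002, 0.707, 0.708, 0.001]
contact_force: [-3.9, 4.1, -4.9]
width: 0.0171
gripper_force: 51.8
clock: 5.28
position: [0.6499, -0.0076, 0.2823]
ee_rot: [-0.002, 0.707, 0.708, 0.001]
contact_force: [-4.0, 4.5, -4.7]
width: 0.0169
gripper_force: 51.8
clock: 5.45
position: [0.6504, -0.0088, 0.2821]
ee_rot: [-0.001, 0.707, 0.707, 0.001]
contact_force: [-3.3, 2.6, -6.2]
width: 0.0173
gripper_force: 51.7
```

```bash
cat > ld.py <<'E'
import sys,re,numpy as np
t=sys.stdin.read()
g=lambda k:np.array(eval(re.search(k+r": (\[.*?\])",t)[1]))
p=g("position");f=g("contact_force");d=p[:2]-[.600,-.0255];r=np.hypot(*d);u=d/r;f2=f[:2]-[.5,.1]
print(re.search("clock.*",t)[0],"xyz",p,"alpha %.3f r %.4f load %.2f radial %.2f Fz %.1f"%(np.arctan2(d[0],d[1])%6.2832,r,-f2@[u[1],-u[0]],f2@u,f[2]),re.search("gripper_f.*",t)[0])
E
python3 -m pendant '[{"dx":-0.0025,"dy":0.0008,"dz":0,"rx":0,"ry":0,"rz":0,"hand":0.01},{"dx":-0.0025,"dy":0.0006,"dz":0,"rx":0,"ry":0,"rz":0,"hand":0.01}]'|python3 ld.py;python3 -m pendant '[{"dx":-0.0026,"dy":0.0005,"dz":0,"rx":0,"ry":0,"rz":0,"hand":0.01},{"dx":-0.0026,"dy":0.0004,"dz":0,"rx":0,"ry":0,"rz":0,"hand":0.01}]'|python3 ld.py; python3 -m pendant '[{"dx":-0.0026,"dy":0.0003,"dz":0,"rx":0,"ry":0,"rz":0,"hand":0.01},{"dx":-0.0026,"dy":0.0001,"dz":0,"rx":0,"ry":0,"rz":0,"hand":0.01}]'|python3 ld.py;python3 -m pendant '[{"dx":-0.0026,"dy":0.0,"dz":0,"rx":0,"ry":0,"rz":0,"hand":0.01},{"dx":-0.0026,"dy":-0.0001,"dz":0,"rx":0,"ry":0,"rz":0,"hand":0.01}]'|python3 ld.py
```

```text
clock: 5.62 xyz [ 0.6511 -0.0133  0.2821] alpha 1.336 r 0.0525 load 5.07 radial -4.03 Fz -4.3 gripper_force: 51.8
clock: 5.78 xyz [ 0.6515 -0.0184  0.2822] alpha 1.434 r 0.0520 load 5.47 radial -6.01 Fz -3.6 gripper_force: 51.8
clock: 5.95 xyz [ 0.6514 -0.0234  0.2821] alpha 1.530 r 0.0514 load 4.99 radial -6.90 Fz -3.1 gripper_force: 51.9
clock: 6.12 xyz [ 0.6508 -0.0282  0.2821] alpha 1.624 r 0.0509 load 5.94 radial -8.83 Fz -2.2 gripper_force: 51.9
```

```bash
python3 - <<'E'
import numpy as np
from scipy.optimize import least_squares as L
P=np.array([(.5996,.0262),(.6177,.023),(.6368,.0149),(.6436,.0069),(.6483,-.0026),(.6499,-.0076),(.6504,-.0088),(.6511,-.0133),(.6515,-.0184),(.6514,-.0234),(.6508,-.0282)])
for Q in(P,P[1:],P[2:]):
    s=L(lambda c:np.hypot(*(Q-c[:2]).T)-c[2],[.599,-.026,.052]);print(s.x,(s.fun*1e3).round(1))
    s=L(lambda c:np.hypot(*(Q-c[:2]).T)-.052,[.599,-.026]);print(s.x,(s.fun*1e3).round(1))
E
```

```text
[ 0.60597494 -0.01966236  0.04565078] [ 0.7 -1.4  0.7  0.4 -0.  -0.1  0.1 -0.1 -0.1 -0.1 -0. ]
[ 0.6004165  -0.02454979] [-1.2 -1.4  1.7  1.4  0.7  0.3  0.4 -0.1 -0.5 -1.  -1.5]
[ 0.60909399 -0.01827859  0.04250827] [-0.3  0.7  0.2 -0.3 -0.3 -0.1 -0.2 -0.1  0.1  0.4]
[ 0.60012746 -0.0236427 ] [-2.2  1.2  1.1  0.6  0.3  0.4  0.  -0.4 -0.7 -1.1]
[ 0.60334566 -0.01974663  0.04819211] [-0.   0.1 -0.1 -0.1  0.1 -0.  -0.   0.   0. ]
[ 0.59956481 -0.02094804] [-0.3  0.1  0.1  0.1  0.3  0.1 -0.  -0.1 -0.3]
```

The TCP now traces a circle about (0.5996,-0.021), so the handle slid about 5 mm along the pads. I'll use that effective centre and ease the outward pull.

```bash
sed -i 's/\[.600,-.0255\]/[.5995,-.021]/' ld.py
python3 -m pendant '[{"dx":-0.0026,"dy":-0.001,"dz":0,"rx":0,"ry":0,"rz":0,"hand":0.01},{"dx":-0.0026,"dy":-0.001,"dz":0,"rx":0,"ry":0,"rz":0,"hand":0.01}]'|python3 ld.py;python3 -m pendant '[{"dx":-0.0025,"dy":-0.0007,"dz":0,"rx":0,"ry":0,"rz":0,"hand":0.01},{"dx":-0.0025,"dy":-0.0008,"dz":0,"rx":0,"ry":0,"rz":0,"hand":0.01}]'|python3 ld.py; python3 -m pendant '[{"dx":-0.0025,"dy":-0.0009,"dz":0,"rx":0,"ry":0,"rz":0,"hand":0.01},{"dx":-0.0024,"dy":-0.001,"dz":0,"rx":0,"ry":0,"rz":0,"hand":0.01}]'|python3 ld.py;python3 -m pendant '[{"dx":-0.0024,"dy":-0.0012,"dz":0,"rx":0,"ry":0,"rz":0,"hand":0.01},{"dx":-0.0023,"dy":-0.0013,"dz":0,"rx":0,"ry":0,"rz":0,"hand":0.01}]'|python3 ld.py
```

```text
clock: 6.28 xyz [ 0.6496 -0.0332  0.2821] alpha 1.810 r 0.0516 load 5.64 radial -6.83 Fz -3.4 gripper_force: 51.9
clock: 6.45 xyz [ 0.6481 -0.0378  0.2821] alpha 1.904 r 0.0514 load 4.88 radial -7.93 Fz -2.9 gripper_force: 51.9
clock: 6.62 xyz [ 0.6461 -0.0423  0.2821] alpha 2.000 r 0.0512 load 4.83 radial -8.92 Fz -3.3 gripper_force: 51.9
clock: 6.78 xyz [ 0.6437 -0.0466  0.2821] alpha 2.096 r 0.0511 load 4.34 radial -8.87 Fz -2.9 gripper_force: 51.9
```

```bash

python3 -m pendant '[{"dx":-0.002,"dy":-0.0016,"dz":0,"rx":0,"ry":0,"rz":0,"hand":0.01},{"dx":-0.002,"dy":-0.0016,"dz":0,"rx":0,"ry":0,"rz":0,"hand":0.01},{"dx":-0.0021,"dy":-0.0016,"dz":0,"rx":0,"ry":0,"rz":0,"hand":0.01}]'|python3 ld.py;python3 -m pendant '[{"dx":-0.002,"dy":-0.0017,"dz":0,"rx":0,"ry":0,"rz":0,"hand":0.01},{"dx":-0.0019,"dy":-0.0018,"dz":0,"rx":0,"ry":0,"rz":0,"hand":0.01},{"dx":-0.0018,"dy":-0.0019,"dz":0,"rx":0,"ry":0,"rz":0,"hand":0.01}]'|python3 ld.py; python3 -m pendant '[{"dx":-0.0017,"dy":-0.002,"dz":0,"rx":0,"ry":0,"rz":0,"hand":0.01},{"dx":-0.0016,"dy":-0.0021,"dz":0,"rx":0,"ry":0,"rz":0,"hand":0.01},{"dx":-0.0015,"dy":-0.0021,"dz":0,"rx":0,"ry":0,"rz":0,"hand":0.01}]'|python3 ld.py
```

```text
clock: 7.03 xyz [ 0.6395 -0.0523  0.2821] alpha 2.235 r 0.0508 load 4.84 radial -8.74 Fz -4.7 gripper_force: 51.9
clock: 7.28 xyz [ 0.6347 -0.0575  0.2821] alpha 2.374 r 0.0507 load 4.98 radial -10.20 Fz -5.0 gripper_force: 51.9
clock: 7.53 xyz [ 0.6292 -0.0619  0.2822] alpha 2.514 r 0.0505 load 5.18 radial -10.20 Fz -4.8 gripper_force: 51.9
```

```bash

python3 -m pendant '[{"dx":-0.0012,"dy":-0.0023,"dz":0,"rx":0,"ry":0,"rz":0,"hand":0.01},{"dx":-0.0011,"dy":-0.0024,"dz":0,"rx":0,"ry":0,"rz":0,"hand":0.01},{"dx":-0.0011,"dy":-0.0024,"dz":0,"rx":0,"ry":0,"rz":0,"hand":0.01}]'|python3 ld.py;python3 -m pendant '[{"dx":-0.0011,"dy":-0.0023,"dz":0,"rx":0,"ry":0,"rz":0,"hand":0.01},{"dx":-0.001,"dy":-0.0024,"dz":0,"rx":0,"ry":0,"rz":0,"hand":0.01},{"dx":-0.0009,"dy":-0.0025,"dz":0,"rx":0,"ry":0,"rz":0,"hand":0.01}]'|python3 ld.py; python3 -m pendant '[{"dx":-0.0007,"dy":-0.0025,"dz":0,"rx":0,"ry":0,"rz":0,"hand":0.01},{"dx":-0.0006,"dy":-0.0025,"dz":0,"rx":0,"ry":0,"rz":0,"hand":0.01},{"dx":-0.0005,"dy":-0.0026,"dz":0,"rx":0,"ry":0,"rz":0,"hand":0.01}]'|python3 ld.py
```

```text
clock: 7.78 xyz [ 0.623  -0.0655  0.2822] alpha 2.656 r 0.0503 load 6.39 radial -9.97 Fz -5.7 gripper_force: 51.8
clock: 8.03 xyz [ 0.6165 -0.0684  0.2822] alpha 2.797 r 0.0504 load 5.76 radial -9.83 Fz -6.3 gripper_force: 51.8
clock: 8.28 xyz [ 0.6096 -0.0703  0.2822] alpha 2.940 r 0.0503 load 5.68 radial -10.27 Fz -6.7 gripper_force: 51.8
```

```bash

python3 -m pendant '[{"dx":-0.0002,"dy":-0.0026,"dz":0,"rx":0,"ry":0,"rz":0,"hand":0.01},{"dx":-0.0001,"dy":-0.0026,"dz":0,"rx":0,"ry":0,"rz":0,"hand":0.01}]'|python3 ld.py;python3 -m pendant '[{"dx":0,"dy":-0.0026,"dz":0,"rx":0,"ry":0,"rz":0,"hand":0.01},{"dx":0.0002,"dy":-0.0026,"dz":0,"rx":0,"ry":0,"rz":0,"hand":0.01}]'|python3 ld.py; python3 -m pendant '[{"dx":0.0003,"dy":-0.0026,"dz":0,"rx":0,"ry":0,"rz":0,"hand":0.01},{"dx":0.0004,"dy":-0.0026,"dz":0,"rx":0,"ry":0,"rz":0,"hand":0.01}]'|python3 ld.py
```

```text
clock: 8.45 xyz [ 0.6049 -0.0709  0.2822] alpha 3.034 r 0.0502 load 4.64 radial -9.46 Fz -7.8 gripper_force: 51.8
clock: 8.62 xyz [ 0.6002 -0.0712  0.2822] alpha 3.128 r 0.0502 load 5.03 radial -9.03 Fz -8.6 gripper_force: 51.8
clock: 8.78 xyz [ 0.5954 -0.071   0.2822] alpha 3.223 r 0.0502 load 5.68 radial -9.09 Fz -8.8 gripper_force: 51.8
```

```bash
cat >> ld.py <<'E'
L=-f2@[u[1],-u[0]]
sys.exit(int(L>float(sys.argv[1]) if len(sys.argv)>1 else 0))
E
sed -i 's/,"xyz",p,/,/; s/,re.search("gripper_f.*",t)\[0\])/)/' ld.py
P="python3 -m pendant"; L="python3 ld.py 8"
$P '[{"dx":0.0004,"dy":-0.0026,"dz":0,"rx":0,"ry":0,"rz":0,"hand":0.01}]'|$L && $P '[{"dx":0.0005,"dy":-0.0026,"dz":0,"rx":0,"ry":0,"rz":0,"hand":0.01}]'|$L && $P '[{"dx":0.0006,"dy":-0.0026,"dz":0,"rx":0,"ry":0,"rz":0,"hand":0.01}]'|$L && $P '[{"dx":0.0008,"dy":-0.0025,"dz":0,"rx":0,"ry":0,"rz":0,"hand":0.01}]'|$L && $P '[{"dx":0.0009,"dy":-0.0025,"dz":0,"rx":0,"ry":0,"rz":0,"hand":0.01}]'|$L && $P '[{"dx":0.001,"dy":-0.0024,"dz":0,"rx":0,"ry":0,"rz":0,"hand":0.01}]'|$L && $P '[{"dx":0.0011,"dy":-0.0024,"dz":0,"rx":0,"ry":0,"rz":0,"hand":0.01}]'|$L && $P '[{"dx":0.0012,"dy":-0.0023,"dz":0,"rx":0,"ry":0,"rz":0,"hand":0.01}]'|$L
```

```text
clock: 8.87 alpha 3.271 r 0.0502 load 5.76 radial -8.42 Fz -9.4
clock: 8.95 alpha 3.320 r 0.0503 load 5.76 radial -8.66 Fz -9.9
clock: 9.03 alpha 3.368 r 0.0503 load 5.08 radial -9.59 Fz -10.1
clock: 9.12 alpha 3.416 r 0.0503 load 5.61 radial -8.12 Fz -10.2
clock: 9.2 alpha 3.465 r 0.0504 load 5.62 radial -7.79 Fz -10.0
clock: 9.28 alpha 3.511 r 0.0504 load 6.65 radial -8.58 Fz -10.9
clock: 9.37 alpha 3.556 r 0.0505 load 7.45 radial -7.64 Fz -11.1
clock: 9.45 alpha 3.599 r 0.0505 load 6.23 radial -8.64 Fz -11.8
```

```bash
P="python3 -m pendant"; L="python3 ld.py 8.3"
$P '[{"dx":0.0013,"dy":-0.0023,"dz":0,"rx":0,"ry":0,"rz":0,"hand":0.01}]'|$L && $P '[{"dx":0.0014,"dy":-0.0022,"dz":0,"rx":0,"ry":0,"rz":0,"hand":0.01}]'|$L && $P '[{"dx":0.0014,"dy":-0.0022,"dz":0,"rx":0,"ry":0,"rz":0,"hand":0.01}]'|$L && $P '[{"dx":0.0016,"dy":-0.0021,"dz":0,"rx":0,"ry":0,"rz":0,"hand":0.01}]'|$L && $P '[{"dx":0.0017,"dy":-0.002,"dz":0,"rx":0,"ry":0,"rz":0,"hand":0.01}]'|$L && $P '[{"dx":0.0018,"dy":-0.0019,"dz":0,"rx":0,"ry":0,"rz":0,"hand":0.01}]'|$L && $P '[{"dx":0.0019,"dy":-0.0019,"dz":0,"rx":0,"ry":0,"rz":0,"hand":0.01}]'|$L && $P '[{"dx":0.0019,"dy":-0.0018,"dz":0,"rx":0,"ry":0,"rz":0,"hand":0.01}]'|$L
```

```text
clock: 9.53 alpha 3.642 r 0.0505 load 7.58 radial -8.02 Fz -12.1
clock: 9.62 alpha 3.684 r 0.0506 load 8.95 radial -8.20 Fz -11.5
```

```bash
P="python3 -m pendant"; L="python3 ld.py"
for i in 1 2 3 4; do $P '[{"dx":0,"dy":0,"dz":0,"rx":0,"ry":0,"rz":0,"hand":0.01}]'|$L;done
```

```text
clock: 9.7 alpha 3.695 r 0.0506 load 6.64 radial -9.04 Fz -11.3
clock: 9.78 alpha 3.693 r 0.0506 load 5.60 radial -8.26 Fz -11.5
clock: 9.87 alpha 3.694 r 0.0505 load 5.98 radial -8.97 Fz -12.2
clock: 9.95 alpha 3.693 r 0.0506 load 6.60 radial -8.17 Fz -11.3
```

```bash
P="python3 -m pendant"; L="python3 ld.py 9.0"
$P '[{"dx":0.0007,"dy":-0.0011,"dz":0,"rx":0,"ry":0,"rz":0,"hand":0.01}]'|$L && $P '[{"dx":0.0007,"dy":-0.0011,"dz":0,"rx":0,"ry":0,"rz":0,"hand":0.01}]'|$L; for i in 1 2 3; do $P '[{"dx":0,"dy":0,"dz":0,"rx":0,"ry":0,"rz":0,"hand":0.01}]'|$L;done
```

```text
clock: 10.03 alpha 3.703 r 0.0506 load 8.22 radial -8.35 Fz -11.8
clock: 10.12 alpha 3.723 r 0.0506 load 8.82 radial -8.79 Fz -12.0
clock: 10.2 alpha 3.729 r 0.0507 load 8.13 radial -9.26 Fz -12.4
clock: 10.28 alpha 3.727 r 0.0506 load 7.31 radial -7.97 Fz -11.9
clock: 10.37 alpha 3.727 r 0.0506 load 7.29 radial -9.64 Fz -12.2
```

The load rose sharply with the hard-contact slope and is now about 4 N above the unloaded value. I'll let go, lift clear and read the free-air force offset to check that figure.

```bash
P="python3 -m pendant"; L="python3 ld.py"
$P '[{"dx":0,"dy":0,"dz":0,"rx":0,"ry":0,"rz":0,"hand":0.04},{"dx":0,"dy":0,"dz":0,"rx":0,"ry":0,"rz":0,"hand":0.05},{"dx":0,"dy":0,"dz":0,"rx":0,"ry":0,"rz":0,"hand":0.05},{"dx":0,"dy":0,"dz":0,"rx":0,"ry":0,"rz":0,"hand":0.05}]'; for i in 1 2 3 4 5; do $P '[{"dx":0,"dy":0,"dz":0,"rx":0,"ry":0,"rz":0,"hand":0.05}]'|grep -E "pos|contact";done;  python3 - <<'E'
from h import *
w=manip.get_image("wrist");s=manip.get_state();cv2.imwrite("pics/w5.png",w["frame"][:,:,::-1])
E
```

```text
clock: 10.7
position: [0.5651, -0.0644, 0.2824]
ee_rot: [0.001, 0.707, 0.707, 0.0]
contact_force: [1.3, 0.4, -5.1]
width: 0.0504
gripper_force: 0.0
position: [0.5649, -0.0644, 0.2822]
contact_force: [0.5, -0.5, -4.5]
position: [0.5648, -0.0644, 0.282]
contact_force: [0.4, -0.6, -3.7]
position: [0.5648, -0.0644, 0.2819]
contact_force: [0.4, -0.0, -4.8]
position: [0.5648, -0.0643, 0.2818]
contact_force: [0.4, -0.4, -3.7]
position: [0.5648, -0.0643, 0.2818]
contact_force: [0.3, -0.1, -4.0]
```

View pics/w5.png

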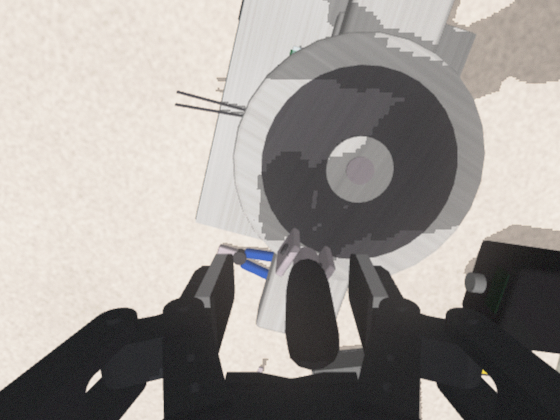

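```bash
python3 - <<'E'
from h import *
w=manip.get_image("wrist");s=manip.get_state();print(s["position"])
for a in(3.5,3.6,3.7,3.8):
    for z,r in((.33,.052),(.26,.052)):
        print(a,z,[round(v) for v in proj(w,[.599+r*np.sin(a),-.0265+r*np.cos(a),z],s)])
print(proj(w,s["position"]+[0,0,.02],s),proj(w,[.599,-.0265,.245],s))
E
```

```text
[ 0.56480064 -0.06431551  0.28173958]
3.5 0.33 [341, 368]
3.5 0.26 [322, 269]
3.6 0.33 [326, 363]
3.6 0.26 [313, 265]
3.7 0.33 [312, 356]
3.7 0.26 [304, 261]
3.8 0.33 [299, 348]
3.8 0.26 [296, 255]
(np.float64(291.2703751718527), np.float64(292.4001366350355)) (np.float64(357.9383795771046), np.float64(169.01005961318313))
```

The handle is at about (312,345) at its end and (307,258) at the hinge, so the wheel angle is about 3.68. It sat about 7 mm off-centre in the pads. The arm is compliant, about 1 N/mm. I'll recentre, grip firmly, back off about 0.45 rad, then re-advance slowly with a reading at each row to locate the seat cleanly.

```bash
P="python3 -m pendant"; sed -i 's/\[.5995,-.021\]/[.599,-.0265]/; s/\[.5,.1\]/[.4,-.3]/' ld.py; L="python3 ld.py"
$P '[{"dx":-0.0035,"dy":0.0035,"dz":0,"rx":0,"ry":0,"rz":0,"hand":0.05},{"dx":-0.0035,"dy":0.0035,"dz":0,"rx":0,"ry":0,"rz":0,"hand":0.05},{"dx":0,"dy":0,"dz":0,"rx":0,"ry":0,"rz":0,"hand":0.05},{"dx":0,"dy":0,"dz":0,"rx":0,"ry":0,"rz":0,"hand":0.01},{"dx":0,"dy":0,"dz":0,"rx":0,"ry":0,"rz":0,"hand":0.01},{"dx":0,"dy":0,"dz":0,"rx":0,"ry":0,"rz":0,"hand":0.01},{"dx":0,"dy":0,"dz":0,"rx":0,"ry":0,"rz":0,"hand":0.01},{"dx":0,"dy":0,"dz":0,"rx":0,"ry":0,"rz":0,"hand":0.01}]' 80|$L
$P '[{"dx":-0.0035,"dy":-0.0031,"dz":0,"rx":0,"ry":0,"rz":0,"hand":0.01},{"dx":-0.0021,"dy":0.0048,"dz":0,"rx":0,"ry":0,"rz":0,"hand":0.01},{"dx":0,"dy":0,"dz":0,"rx":0,"ry":0,"rz":0,"hand":0.01}]'|$L
```

```text
clock: 11.88 alpha 3.686 r 0.0524 load 0.65 radial 0.31 Fz -3.7
clock: 12.13 alpha 3.622 r 0.0528 load -1.34 radial -7.98 Fz -4.1
```

```bash
P="python3 -m pendant"; L="python3 ld.py"
$P '[{"dx":0,"dy":0.0055,"dz":0,"rx":0,"ry":0,"rz":0,"hand":0.01},{"dx":-0.0016,"dy":0.005,"dz":0,"rx":0,"ry":0,"rz":0,"hand":0.01},{"dx":-0.0011,"dy":0.0051,"dz":0,"rx":0,"ry":0,"rz":0,"hand":0.01}]'|$L; $P '[{"dx":-0.0006,"dy":0.0052,"dz":0,"rx":0,"ry":0,"rz":0,"hand":0.01},{"dx":0,"dy":0.0052,"dz":0,"rx":0,"ry":0,"rz":0,"hand":0.01}]'|$L;$P '[{"dx":0,"dy":0,"dz":0,"rx":0,"ry":0,"rz":0,"hand":0.01}]'|$L
```

```text
clock: 12.38 alpha 3.379 r 0.0527 load -6.56 radial -2.43 Fz -0.3
clock: 12.55 alpha 3.185 r 0.0527 load -6.12 radial -2.54 Fz -1.2
clock: 12.63 alpha 3.161 r 0.0527 load -3.46 radial -2.93 Fz -1.3
```

```bash
P="python3 -m pendant"; L="python3 ld.py 9"
$P '[{"dx":0,"dy":-0.0052,"dz":0,"rx":0,"ry":0,"rz":0,"hand":0.01},{"dx":0.0006,"dy":-0.0052,"dz":0,"rx":0,"ry":0,"rz":0,"hand":0.01}]'|$L && $P '[{"dx":0.0005,"dy":-0.0025,"dz":0,"rx":0,"ry":0,"rz":0,"hand":0.01}]'|$L && $P '[{"dx":0.0006,"dy":-0.0025,"dz":0,"rx":0,"ry":0,"rz":0,"hand":0.01}]'|$L && $P '[{"dx":0.0006,"dy":-0.002,"dz":0,"rx":0,"ry":0,"rz":0,"hand":0.01}]'|$L && $P '[{"dx":0.0007,"dy":-0.002,"dz":0,"rx":0,"ry":0,"rz":0,"hand":0.01}]'|$L && $P '[{"dx":0.0007,"dy":-0.002,"dz":0,"rx":0,"ry":0,"rz":0,"hand":0.01}]'|$L && $P '[{"dx":0.0008,"dy":-0.0019,"dz":0,"rx":0,"ry":0,"rz":0,"hand":0.01}]'|$L && $P '[{"dx":0.0009,"dy":-0.0019,"dz":0,"rx":0,"ry":0,"rz":0,"hand":0.01}]'|$L && $P '[{"dx":0.001,"dy":-0.0018,"dz":0,"rx":0,"ry":0,"rz":0,"hand":0.01}]'|$L && $P '[{"dx":0.001,"dy":-0.0018,"dz":0,"rx":0,"ry":0,"rz":0,"hand":0.01}]'|$L
```

```text
clock: 12.8 alpha 3.273 r 0.0527 load 5.95 radial -4.62 Fz -5.7
clock: 12.88 alpha 3.330 r 0.0527 load 5.58 radial -3.82 Fz -5.9
clock: 12.97 alpha 3.371 r 0.0527 load 4.56 radial -4.66 Fz -6.4
clock: 13.05 alpha 3.409 r 0.0527 load 6.90 radial -3.96 Fz -5.9
clock: 13.13 alpha 3.445 r 0.0526 load 5.86 radial -4.03 Fz -5.6
clock: 13.22 alpha 3.483 r 0.0526 load 5.37 radial -5.20 Fz -6.8
clock: 13.3 alpha 3.519 r 0.0526 load 6.51 radial -5.27 Fz -7.0
clock: 13.38 alpha 3.556 r 0.0527 load 7.21 radial -4.48 Fz -7.2
clock: 13.47 alpha 3.588 r 0.0526 load 6.47 radial -4.09 Fz -6.3
clock: 13.55 alpha 3.622 r 0.0526 load 7.56 radial -5.18 Fz -7.7
```

```bash
P="python3 -m pendant"; L="python3 ld.py 9.5"
$P '[{"dx":0.0007,"dy":-0.0013,"dz":0,"rx":0,"ry":0,"rz":0,"hand":0.01}]'|$L; for i in 1 2 3; do $P '[{"dx":0,"dy":0,"dz":0,"rx":0,"ry":0,"rz":0,"hand":0.01}]'|$L;done
```

```text
clock: 13.63 alpha 3.648 r 0.0526 load 8.22 radial -4.56 Fz -8.1
clock: 13.72 alpha 3.652 r 0.0526 load 6.94 radial -4.80 Fz -6.8
clock: 13.8 alpha 3.652 r 0.0526 load 6.35 radial -5.85 Fz -8.2
clock: 13.88 alpha 3.652 r 0.0526 load 5.35 radial -5.18 Fz -7.4
```

```bash
P="python3 -m pendant"; L="python3 ld.py"
$P '[{"dx":0,"dy":0,"dz":0,"rx":0,"ry":0,"rz":0,"hand":0.01},{"dx":-0.0022,"dy":-0.0012,"dz":0,"rx":0,"ry":0,"rz":0,"hand":0.01},{"dx":-0.0022,"dy":-0.0012,"dz":0,"rx":0,"ry":0,"rz":0,"hand":0.01},{"dx":-0.0022,"dy":-0.0012,"dz":0,"rx":0,"ry":0,"rz":0,"hand":0.01},{"dx":0,"dy":0,"dz":0,"rx":0,"ry":0,"rz":0,"hand":0.01}]' 30|$L; $P '[{"dx":0.0017,"dy":0.0036,"dz":0,"rx":0,"ry":0,"rz":0,"hand":0.01},{"dx":0.0017,"dy":0.0036,"dz":0,"rx":0,"ry":0,"rz":0,"hand":0.01},{"dx":0,"dy":0,"dz":0,"rx":0,"ry":0,"rz":0,"hand":0.01},{"dx":0,"dy":0,"dz":0,"rx":0,"ry":0,"rz":0,"hand":0.01}]'|$L
```

```text
clock: 14.3 alpha 3.651 r 0.0534 load 7.34 radial -20.70 Fz -9.9
clock: 14.63 alpha 3.638 r 0.0527 load -1.20 radial -6.40 Fz -3.1
```

The handle holds firm at its stop: 20 N outward moved it only 0.8 mm. Now I'll release, lift off and check.

```bash
P="python3 -m pendant"
$P '[{"dx":0,"dy":0,"dz":0,"rx":0,"ry":0,"rz":0,"hand":0.05},{"dx":0,"dy":0,"dz":0,"rx":0,"ry":0,"rz":0,"hand":0.05},{"dx":0,"dy":0,"dz":0,"rx":0,"ry":0,"rz":0,"hand":0.05},{"dx":0,"dy":0,"dz":-0.02,"rx":0,"ry":0,"rz":0,"hand":0.05},{"dx":0,"dy":0,"dz":-0.03,"rx":0,"ry":0,"rz":0,"hand":0.05},{"dx":0,"dy":0,"dz":-0.03,"rx":0,"ry":0,"rz":0,"hand":0.05},{"dx":0,"dy":0,"dz":-0.03,"rx":0,"ry":0,"rz":0,"hand":0.05},{"dx":0,"dy":0,"dz":0,"rx":0,"ry":0,"rz":0,"hand":0.05},{"dx":0,"dy":0,"dz":0,"rx":0,"ry":0,"rz":0,"hand":0.05}]'
python3 - <<'E'
from h import *
# fold check by image: dark grip's outline in the side view against the predicted upright axis
d=manip.get_image("side");g=d["frame"].max(2)
a=3.65
for z in(.285,.30,.315,.325,.33,.335,.34):
    u,v=proj(d,[.599+.052*np.sin(a),-.0265+.052*np.cos(a),z]);print(z,round(u,1),round(v,1),g[round(v),int(u)-8:int(u)+9])
E
```

```text
clock: 15.38
position: [0.5735, -0.0759, 0.3927]
ee_rot: [0.002, 0.707, 0.707, 0.001]
contact_force: [0.3, -0.4, -5.5]
width: 0.0499
gripper_force: 0.0
0.285 267.4 184.3 [113  89  78  72  50  27  20  21  21  23  17  25  49  81  88  93  94]
0.3 267.4 178.5 [134 145 153 146 100  43  23  26  22  23  15  23  65 104 100  99  98]
0.315 267.4 172.7 [127 126 132 123  87  37  20  23  24  24  19  26  85 140 145 140 140]
0.325 267.4 168.7 [127 126 127 126 101  51  23  28  36  32  24  44 117 179 196 197 195]
0.33 267.4 166.7 [127 127 127 128 121 103  69  49  42  45  60  87 125 170 194 194 192]
0.335 267.4 164.6 [128 128 129 129 128 126 122 116 112 113 111 109 115 156 190 194 194]
0.34 267.4 162.6 [130 128 125 128 129 123 123 122 123 119 116 110 112 148 190 196 194]
```

The side view shows the grip as a vertical dark column exactly on the predicted upright axis, ending at z of about 0.33. The gripper is clear above it.

```bash
python3 -c "
from rig import manip
print(manip.sign_off())"
```

```text
the job is handed in; nothing more can be done
None
```

The job is handed in: the handle is upright against its stop and released, and the board is clamped at an estimated ram thrust of about 55 N. That is judged from the crank load and the angle past seating; I backed the wheel off about 0.5 rad once and re-tightened it to find the seating point. The arm is clear, and I touched nothing else on the bench.

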